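# Seat two levers on their keyed arbors and lock the retainer

### The arm

A 6-joint arm with a two-finger parallel gripper is mounted at the origin on a cart in front of the work surface, level with it; the furniture and walls round the work are solid. World frame = base frame: x ahead of the robot, y to its left, z up, the work surface at z = 0. Lengths are in mm, angles in rad, forces in N, time in s.
With the tool pointing down it reaches from about 350 to 775 mm from the base axis. Payload 7.3 kg.
Tool frame: the origin (TCP) lies on the centre line of the jaws, within the pads' length; the fingertips stand finger_overhang ahead of it and the grasp point (between the pads) lies 8 mm behind it (finger_overhang is the distance from the TCP to the fingertips, in mm); z points along the fingers, y is the line along which they close (so a half turn about z gives the same grasp; the last joint's range is limited). The gripper opens to 92 mm and grips with 3 to 60 N. Pads are 19 mm wide; open, the fingers measure 130 mm over their backs; the gripper's body (75 mm by 190 mm) begins 47 mm behind the grasp point.
Start: joints at [1.022, 0.342, 1.524, -0, 1.275, -0.146], TCP at [205.785, 483.008, 237.741] pointing down, gripper open.
Joint ranges: [-2.53, 2.53], [-0.77, 2.02], [0.04, 2.7], [-1, 4.14], [0.28, 2.66], [-3.11, 3.11]. Speed limits (rad/s): [2.57, 2.57, 3.14, 3.14, 3.14, 3.14].

### API

Orientations are given as [roll, pitch, yaw] about the fixed x, y, z axes, in that order (R = Rz(yaw) Ry(pitch) Rx(roll)).
In Python, from plant import get_obs, capture, close_job, finger_overhang gives the robot as it stands.
- The arm moves only by the shell command python3 -m inch 'ROWS'. ROWS is JSON, one flat list of numbers, 7 for each row, row after row: the turn, a rotation vector about the tool's x, y, z scaled (see below), then the shift along the tool's x, y, z scaled (see below), then the closure, from -1 (fully open) to 1 (shut). In form: [ax, ay, az, tx, ty, tz, gripper, ax, ay, az, tx, ty, tz, gripper, ...]. A call has 1 to 10 rows; each row shifts and turns the commanded pose from where the row before left it, along the tool's axes as they then stand; what a row does not reach is not made up. The controller multiplies each number of a shift by 0.8 m and each number of a turn by 1.5 rad. A row lasts 1/12 s, in which the tool goes at most 41.7 mm and 7.16 degrees, less where a joint would pass 70% of its speed; a pose out of reach is approached as far as the arm can. A call with a number of a shift or a turn outside -1 to 1 is refused whole. A call with a gripper value outside its range is refused whole. The fingers move at their own pace and stop on an object; the grip force is fixed at half the most. Time passes only in rows, so rows that do not move let the fingers close. It gives the time, the measured TCP pose, the force, the opening and the grip force at its end, in the units of the state.
- get_obs(): the state, without advancing time (a new reading comes with each control period).
- capture(name): name is "scene" or "top"; returns a dict with "image" (480x640x3 uint8, red, green, blue), "mtx" (3x3 intrinsics, pixels), "pose" (4x4, takes a point from camera to world coordinates). Camera axes: x right, y up, looking along -z (the intrinsics and any distortion apply to the point x, -y, -z); pixel columns grow to the right and rows downward; lengths in mm; the calibration is good to about 2 mm. A picture is of the moment at which its call begins. There is no depth.
- close_job(): hands the job in; it is judged then, once.
The state is a dict: "time": time; "joint_positions": joint angles; "dq": joint speeds; "tau": joint torques, N m; "tool_pos": TCP position; "tcp_rot": TCP orientation; "contact_force": force on the tool from outside, world axes, zero at the start; "moment": the same for the moment, N m; "grip_width": finger opening in mm; "finger_force": force on a finger pad.
Only numpy, scipy, OpenCV 4.12 (cv2) and the standard library are available. Lean on these libraries where they do the work, as an engineer would, in place of code of your own. Each camera call takes 0.05 s, during which the arm holds its last target. There are 200 camera calls.

### The job

Both levers on the checking fixture are riding high on the keys of their arbors. Push each lever round on its arbor until its keyway meets the key and it drops fully home onto its seat; then turn the black T-bar knob between them clockwise until it clicks, so that the steel retainer strap lies over both hubs. Leave the aluminium disc, the flanged bush and the milled block beside the fixture where they are, and let go of everything.

Things in the scene. Friction and masses are not known exactly. Their poses are not given: they have to be found in the camera images.
- fixture: Dark grey steel base plate, 110 (x) x 256 (y) x 16 mm, fixed to the granite; origin centre of underside, z up. Arbors stand at y = +92 mm (left) and -92 mm (right) of its y axis. Midway a 32 mm pillar carries the retainer; a spring plunger, 17 mm thick and 50 mm up, sticks out of it 42 mm from the centre towards -x and moves by itself. The measuring machine overhangs y > 0.33, x > 0.38 m.
- arbor_left (a point): Centre of the seat of the left arbor (fixture's +y side), on its axis, 20 mm above the granite; axes as the fixture. The arbor is a round upright post, 24 mm diameter, its top 66 mm above the granite, with one key on the fixture's +x side.
- arbor_right (a point): The same for the right arbor (fixture's -y side).
- key_left (a point): Top outer edge of the left arbor's key: 17 mm from the arbor's axis towards the fixture's +x, 36 mm above the granite. The key is 8 mm wide and runs from the seat up to here; above it the post is plain. A bright line scribed on the base points the same way. At home the key lets the lever turn only about 4 degrees either way.
- key_right (a point): Top outer edge of the right arbor's key: 17 mm from the arbor's axis towards the fixture's +x, 36 mm above the granite. The key is 8 mm wide and runs from the seat up to here; above it the post is plain. A bright line scribed on the base points the same way. At home the key lets the lever turn only about 4 degrees either way.
- lever_left_mid (a point): Left aluminium lever on its arbor, loose, about 0.3 kg: point on the bore axis half-way up the hub (50 mm diameter, 36 tall, bore 26). x along the long arm (reaches 70 mm), z up; short arm (-x) reaches 55 mm, its end boss 12 mm above the point. Height: 52 to 54 mm riding on the key (leaning up to 5 degrees), 38 mm fully home. Turns freely (under 2 N); drops by its own weight over the key.
- lever_right_mid (a point): Right, identical aluminium lever on its arbor, loose, about 0.3 kg: point on the bore axis half-way up the hub (50 mm diameter, 36 tall, bore 26). x along the long arm (reaches 70 mm), z up; short arm (-x) reaches 55 mm, its end boss 12 mm above the point. Height: 52 to 54 mm riding on the key (leaning up to 5 degrees), 38 mm fully home. Turns freely (under 2 N); drops by its own weight over the key.
- lever_left_arm (a point): Middle of the left lever's long arm, 45 mm out from the hub's axis along its x and 6 mm below the hub's mid-point; axes as the lever. Both arms are 18 mm wide (y) and 12 mm thick (z). The keyway (10 mm wide, full hub height) is on the long-arm side of the bore, so at home this arm points along the key.
- lever_right_arm (a point): Middle of the right lever's long arm, 45 mm out from the hub's axis along its x and 6 mm below the hub's mid-point; axes as the lever. Both arms are 18 mm wide (y) and 12 mm thick (z). The keyway (10 mm wide, full hub height) is on the long-arm side of the bore, so at home this arm points along the key.
- retainer (a joint): Swing retainer: 0 = open, grows clockwise seen from above, 1.3 = shut on its stop, strap over both hubs. A spring detent resists by up to 0.17 Nm from 0.53 to 0.95 rad, then snaps it to 1.3 and holds; let go earlier it springs back. Strap 156 x 22 x 7.5 mm, underside 58.5 mm above the granite: 2.5 mm over a hub that is home; it strikes one still riding on its key.
- retainer_bar (a point): Centre of the black T-bar knob on the retainer, on its vertical turning axis, 79.5 mm above the granite. x along the bar, z up. The bar is 75 mm long, 15 to 17 mm wide, 18 mm high (70 to 88.5 mm above the granite) and parallel to the strap below it.
- alu_disc: Bystander: turned aluminium disc with a bolt circle, 90 mm diameter, 22 mm tall; origin at the centre of its underside.
- bush_3: Bystander: flanged steel bush, 48 mm diameter, 18 mm tall; origin at the centre of its underside.
- milled_block: Bystander: milled aluminium block with two bores, 50 x 16 x 40 mm; origin at the centre of its underside.

How it is judged (in metres and radians):
On the way, in this order (a step that is already met when the one before it is completed fails the run):
1. both levers have dropped fully home on their seats while the retainer is still open (z of each of lever_left_mid, lever_right_mid in the frame of fixture below 0.0415 m and horizontal distance between lever_left_mid and arbor_left below 0.004 m and horizontal distance between lever_right_mid and arbor_right below 0.004 m and value of joint retainer below 0.9 rad), for 0.2 s.
2. the retainer has clicked shut over both hubs (value of joint retainer above 1.22 rad), for 0.1 s.
At the end, for the whole second after the job is handed in: Each lever sits home on its own arbor: hub within 3.5 mm of fully down, centred within 4 mm, level within 3.4 degrees, long arm within 8.5 degrees of the key line; the retainer is clicked shut (joint above 1.22 rad) over both hubs (z of each of lever_left_mid, lever_right_mid in the frame of fixture below 0.0415 m and horizontal distance between lever_left_mid and arbor_left below 0.004 m and angle between the x axis of each of lever_left_mid, lever_right_mid and the x axis of fixture, either way round below 0.15 rad and angle between each of lever_left_mid, lever_right_mid's own z axis and vertical below 0.06 rad and horizontal distance between lever_right_mid and arbor_right below 0.004 m and value of joint retainer above 1.22 rad); the robot touches nothing.
It fails at once if a bystander (aluminium disc, flanged bush or milled block) is pushed more than 30 mm from where it stood (distance of any of alu_disc, bush_3, milled_block from where it was at the start of the episode above 0.03 m).
It also fails if it takes over 72 s, if anything falls off the work surface, if the arm or the gripper's body presses on something with over 40 N, if the wrist force passes 120 N, or if a joint passes its speed limit or range.

## Working session

There is one attempt and no reset: what is moved stays moved. The work goes in short steps, Python scripts to look and compute and a shell command to move; the robot and the scene stay as the last step left them, time stands still between calls to the robot, and variables do not carry over. Pictures are saved under pics/ and viewed, at most 10 in all, crops included, and the job is handed in when it is done.

```bash
mkdir -p pics; ls; python3 - <<'E'
from plant import get_obs, capture, finger_overhang
import cv2,numpy as np
print(get_obs(),finger_overhang)
for n in("scene","top"):
    c=capture(n);cv2.imwrite(f"pics/{n}0.png",c["image"][:,:,::-1]);print(c["mtx"],c["pose"],[k for k in c])
E
```

```text
pics
{'time': 0.0, 'joint_positions': array([ 1.02200101e+00,  3.42699142e-01,  1.52507095e+00,  2.14745755e-05,
        1.27539054e+00, -1.45990164e-01]), 'dq': array([-0.00026054, -0.00033203,  0.00061499, -0.00033857, -0.0010797 ,
       -0.0001632 ]), 'tau': array([-4.29802794e-04, -4.31228828e+01, -2.44219851e+01,  7.17144390e-02,
        5.59333863e-02, -1.47729434e-04]), 'tool_pos': array([205.55174714, 482.63926672, 237.0383711 ]), 'tcp_rot': array([-3.14004434e+00, -2.48412957e-04,  2.73878104e+00]), 'contact_force': array([-0.36996855,  0.04592127, -0.54026061]), 'moment': array([-0.04970974,  0.06077682, -0.02107263]), 'finger_force': 0.0, 'grip_width': 91.86583210254322} 11.0
[[530.5459258    0.         318.05571595]
 [  0.         530.5459258  246.59834439]
 [  0.           0.           1.        ]] [[ 8.54742201e-01  2.99028844e-01 -4.24261146e-01  2.04925196e+02]
 [-5.18655603e-01  4.60075319e-01 -7.20643509e-01 -5.06483778e+02]
 [-2.03011132e-02  8.36009839e-01  5.48338776e-01  5.32668805e+02]
 [ 0.00000000e+00  0.00000000e+00  0.00000000e+00  1.00000000e+00]] ['image', 'mtx', 'pose']
[[469.52323042   0.         319.75623485]
 [  0.         469.52323042 239.15774445]
 [  0.           0.           1.        ]] [[-2.59728472e-02  9.89217936e-01 -1.44129405e-01  4.43273456e+02]
 [-9.99446766e-01 -2.86921378e-02 -1.68202955e-02  8.41519142e+01]
 [-2.07743188e-02  1.43612797e-01  9.89415884e-01  9.39908840e+02]
 [ 0.00000000e+00  0.00000000e+00  0.00000000e+00  1.00000000e+00]] ['image', 'mtx', 'pose']
```

View pics/top0.png

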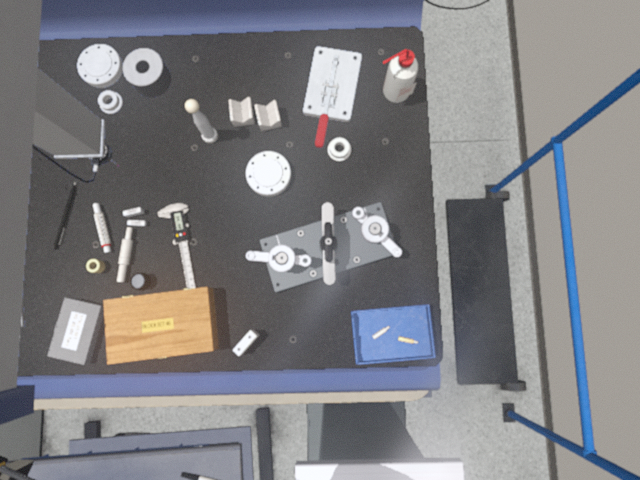

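View pics/scene0.png

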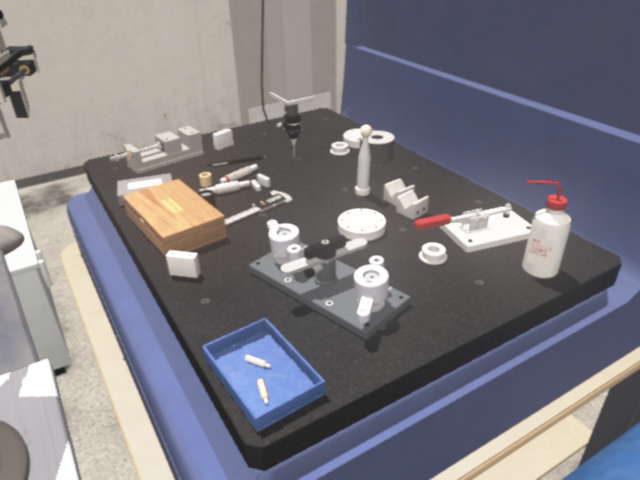

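The top picture shows the fixture around (328,247): left lever hub near (282,258), right hub near (375,229), and the strap running roughly along the image's vertical. I'll enlarge it to read the details.

```bash
python3 - <<'E'
import cv2
t=cv2.imread("pics/top0.png");cv2.imwrite("pics/t1.png",cv2.resize(t[190:305,235:415],None,fx=4.4,fy=4.4,interpolation=cv2.INTER_CUBIC))
t=cv2.imread("pics/scene0.png");cv2.imwrite("pics/s1.png",cv2.resize(t[210:335,240:420],None,fx=4.4,fy=4.4,interpolation=cv2.INTER_CUBIC))
E
cat > h.py <<'E'
import numpy as np
from plant import get_obs,capture,finger_overhang
def pix2w(c,uv,z):
    K,P=c["mtx"],c["pose"];d=np.linalg.inv(K)@[uv[0],uv[1],1];d=P[:3,:3]@(d*[1,-1,-1]);o=P[:3,3]
    return o+d*(z-o[2])/d[2]
def w2pix(c,p):
    K,P=c["mtx"],c["pose"];q=P[:3,:3].T@(np.asarray(p,float)-P[:3,3]);q=K@(q*[1,-1,-1]);return q[:2]/q[2]
E
```

```text
(no output)
```

View pics/t1.png

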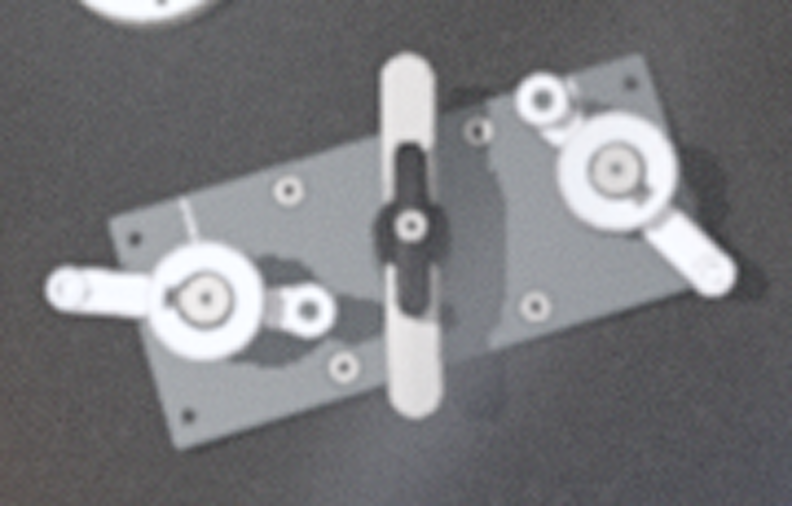

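View pics/s1.png

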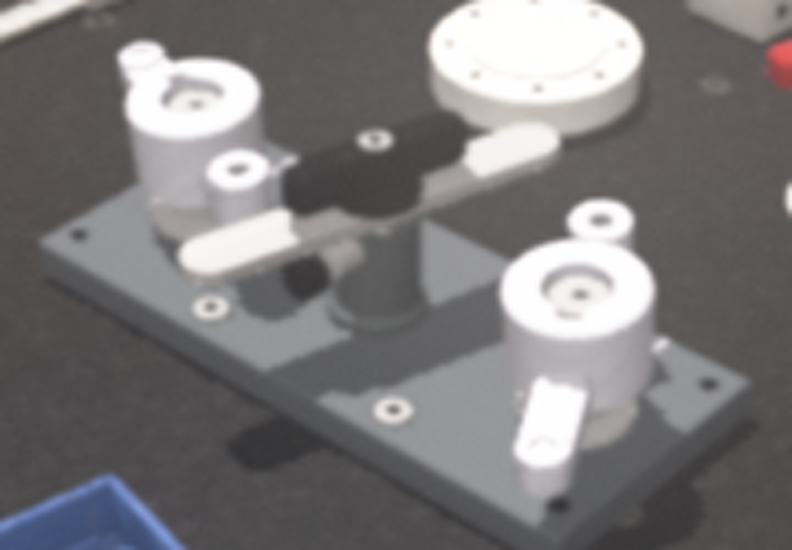

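In the enlarged top view (×4.4, offset 235,190), the left arbor top is at (205,298), the right one at (615,168) and the knob at (410,226). The left long arm ends at (66,288) and the right one at (713,275). The strap runs from (408,55) to (415,415). The scribe line at (188,215) puts the fixture's +x up the image.

```bash
python3 - <<'E'
from h import *
c=capture("top")
f=lambda u,v,z: pix2w(c,(235+u/4.4,190+v/4.4),z)
L=f(205,298,66);R=f(615,168,66);M=f(410,226,88.5)
d=L-R; yaw=np.arctan2(d[1],d[0])-np.pi/2
print("arb",L,R,np.linalg.norm(d),"mid",(L+R)/2,M,"fixyaw",np.degrees(yaw))
for n,a,b in(("L",(66,288,52),(308,310,66)),("R",(713,275,52),(541,98,66))):
    A=f(*a);B=f(*b);v=A-B;o=L if n=="L" else R
    print(n,A,B,"dist",np.linalg.norm(A[:2]-o[:2]),np.linalg.norm(B[:2]-o[:2]),"ang",np.degrees([np.arctan2(v[1],v[0]),np.arctan2(*(A-o)[1::-1])]))
s=f(408,55,66)-f(415,415,66);print("strap",np.linalg.norm(s),np.degrees(np.arctan2(s[1],s[0])))
for q in((108,218),(640,55),(178,450)):print(f(*q,16))
E
```

```text
arb [537.50546492 171.41494191  66.        ] [588.44921278  -5.10574959  66.        ] 183.72484855237425 mid [562.97733885  83.15459616  66.        ] [562.77237295  83.30954002  88.5       ] fixyaw 16.09810285556624
L [545.07127145 233.10691766  52.        ] [531.14611393 127.64418318  66.        ] dist 62.15417363689765 44.2303138707167 ang [82.47825289 83.00824895]
R [542.79859318 -46.67234741  52.        ] [619.90701031  25.35106289  66.        ] dist 61.739461642599984 43.785961814071996 ang [-136.95288024 -137.68096619]
strap 155.11229718985024 -0.5386078598873846
[580.56099327 219.91148387  16.        ]
[648.61383077 -23.81427727  16.        ]
[475.19131054 189.4282799   16.        ]
```

Everything checks out: the arbors come out 183.7 mm apart against 184, the strap 155 mm, and the fixture yaw 16°. The left arm has to go clockwise by 66° and the right arm counter-clockwise by 153°. I'll straddle each long arm and swing it round, starting with a move clear of the overhang.

```bash
python3 -m inch '[0,0,0,-0.0295,-0.0232,0,0.3,0,0,0,-0.0295,-0.0232,0,0.3,0,0,0,-0.0295,-0.0232,0,0.3,0,0,0,-0.0295,-0.0232,0,0.3,0,0,0,-0.0295,-0.0232,0,0.3,0,0,0,-0.0295,-0.0232,0,0.3,0,0,0,-0.0295,-0.0232,0,0.3,0,0,0,-0.0295,-0.0232,0,0.3,0,0,0,-0.0295,-0.0232,0,0.3,0,0,0,-0.0295,-0.0232,0,0.3]'
python3 -m inch '[0,0,0.08,0,0,0,0.3,0,0,0.08,0,0,0,0.3,0,0,0.08,0,0,0,0.3,0,0,0.08,0,0,0,0.3,0,0,0.08,0,0,0,0.3,0,0,0.08,0,0,0,0.3,0,0,0.08,0,0,0,0.3,0,0,0.08,0,0,0,0.3,0,0,0.08,0,0,0,0.3,0,0,0.08,0,0,0,0.3]'
```

```text
time: 0.98
tool_pos: [350.5, 218.4, 237.7]
tcp_rot: [3.142, -0.0, 2.739]
contact_force: [-0.4, 0.7, -0.5]
grip_width: 33.2
finger_force: 0.0
time: 1.82
tool_pos: [350.0, 219.7, 237.5]
tcp_rot: [-3.141, 0.0, 1.533]
contact_force: [0.2, 0.3, -0.7]
grip_width: 32.1
finger_force: 0.0
```

```bash
python3 -m inch '[0,0,0.0663,0,0,0,0.3,0,0,0,0.0051,0.04,0,0.3,0,0,0,0.0051,0.04,0,0.3,0,0,0,0.0051,0.04,0,0.3,0,0,0,0.0051,0.04,0,0.3,0,0,0,0.0051,0.04,0,0.3,0,0,0,0.0051,0.04,0,0.3,0,0,0,0,0,0.05,0.3,0,0,0,0,0,0.05,0.3,0,0,0,0,0,0.05,0.3]'
python3 -m inch '[0,0,0,0,0,0.024,0.3,0,0,0,0,0,0.024,0.3,0,0,0,0,0,0.024,0.3,0,0,0,0,0,0.024,0.3,0,0,0,0,0,0,0.3]'
python3 - <<'E'
from h import *
import cv2
for n,(x,y,w,h) in(("top",(225,190,190,140)),("scene",(200,180,260,190))):
    im=capture(n)["image"][y:y+h,x:x+w,::-1];cv2.imwrite(f"pics/{n}_L.png",cv2.resize(im,None,fx=3,fy=3,interpolation=cv2.INTER_CUBIC))
E
```

```text
time: 2.65
tool_pos: [544.2, 218.7, 116.2]
tcp_rot: [3.141, -0.0, 1.439]
contact_force: [0.6, 0.0, -0.3]
grip_width: 32.1
finger_force: 0.0
time: 3.07
tool_pos: [541.1, 218.1, 36.9]
tcp_rot: [-3.135, 0.003, 1.439]
contact_force: [-0.7, -0.3, -0.4]
grip_width: 31.7
finger_force: 0.0
```

View pics/scene_L.png

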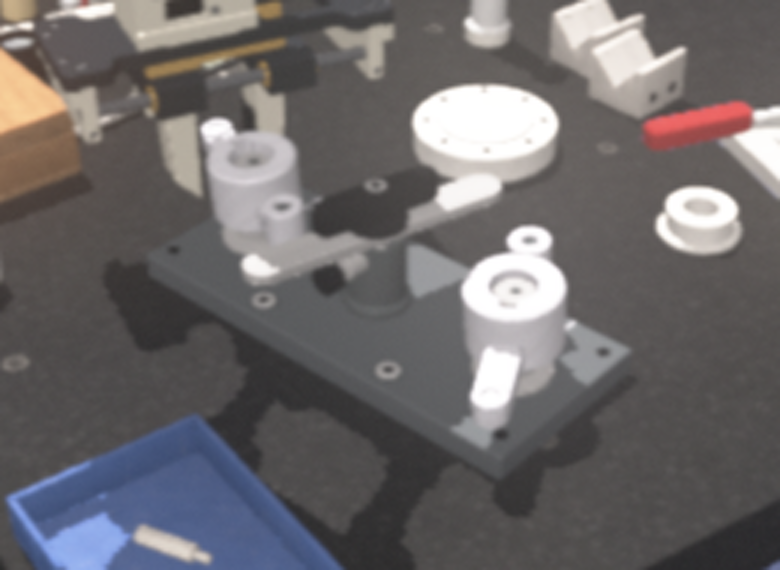

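The fingers straddle the left long arm: it shows at (215,130), between the fingers at (182,150) and (262,110). I'll narrow the gap, lift 4 mm and swing clockwise, slowing towards the key.

```bash
python3 -m inch '[0,0,0,0,0.003,-0.005,0.48,0,0,0,0,0,0,0.48,0,0,0.058,0,0.0052,0,0.48,0,0,0.058,0,0.0052,0,0.48,0,0,0.058,0,0.0052,0,0.48,0,0,0.058,0,0.0052,0,0.48,0,0,0.058,0,0.0052,0,0.48,0,0,0.058,0,0.0052,0,0.48,0,0,0,0,0,0,0.48]'
python3 - <<'E'
from h import *
o=get_obs();p=o["tool_pos"];y=o["tcp_rot"][2];d=p[:2]-[537.5,171.4]
print("r",np.linalg.norm(d),"ang",np.degrees(np.arctan2(d[1],d[0])),"yaw",np.degrees(y),p,o["contact_force"])
E
```

```text
time: 3.92
tool_pos: [570.7, 209.9, 46.5]
tcp_rot: [3.14, -0.002, 0.914]
contact_force: [-0.1, 0.3, -0.5]
grip_width: 23.9
finger_force: 0.0
r 50.86104235596952 ang 49.28085580045453 yaw 52.35968489409795 [570.67928655 209.94841856  46.48996113] [-0.10984901  0.31998845 -0.51346965]
```

```bash
python3 -m inch '[0,0,0.058,-0.0006,0.0058,0.003,0.48,0,0,0.058,-0.0006,0.0058,0.003,0.48,0,0,0.058,-0.0006,0.0058,0,0.48,0,0,0.058,-0.0006,0.0058,0,0.48,0,0,0.058,-0.0006,0.0058,0,0.48,0,0,0.058,-0.0006,0.0058,0,0.48,0,0,0,0,0,0,0.48]'
python3 -m inch '[0,0,0.0163,-0.0001,0.0016,0,0.48,0,0,0.0163,-0.0001,0.0016,0,0.48,0,0,0.0163,-0.0001,0.0016,0,0.48,0,0,0.0163,-0.0001,0.0016,0,0.48,0,0,0.0163,-0.0001,0.0016,0,0.48,0,0,0.0163,-0.0001,0.0016,0,0.48,0,0,0.0163,-0.0001,0.0016,0,0.48,0,0,0.0163,-0.0001,0.0016,0,0.48,0,0,0.0163,-0.0001,0.0016,0,0.48,0,0,0,0,0,0,0.48]'
python3 - <<'E'
from h import *
import cv2
o=get_obs();p=o["tool_pos"];y=o["tcp_rot"][2];d=p[:2]-[537.5,171.4]
print("r",np.linalg.norm(d),"ang",np.degrees(np.arctan2(d[1],d[0])),"yaw",np.degrees(y),p,o["contact_force"])
a=capture("top")["image"][190:300,225:415];b=capture("scene")["image"][210:330,230:420]
cv2.imwrite("pics/L2.png",np.hstack([cv2.resize(i,(400,500) if 0 else (400,int(400*i.shape[0]/i.shape[1])),interpolation=cv2.INTER_CUBIC)[:231] for i in(a,b)])[:,:,::-1])
E
```

```text
time: 4.5
tool_pos: [585.6, 186.7, 41.2]
tcp_rot: [3.141, -0.002, 0.394]
contact_force: [-0.4, -0.8, 0.0]
grip_width: 24.0
finger_force: 0.0
time: 5.33
tool_pos: [587.2, 176.4, 40.1]
tcp_rot: [-3.141, 0.001, 0.173]
contact_force: [-1.5, 3.3, 1.0]
grip_width: 24.0
finger_force: 1.8
r 49.92662232262637 ang 5.7082685830213675 yaw 9.920963973515637 [587.1790475  176.36586907  40.05963443] [-1.49981906  3.25770101  1.02383471]
```

View pics/L2.png

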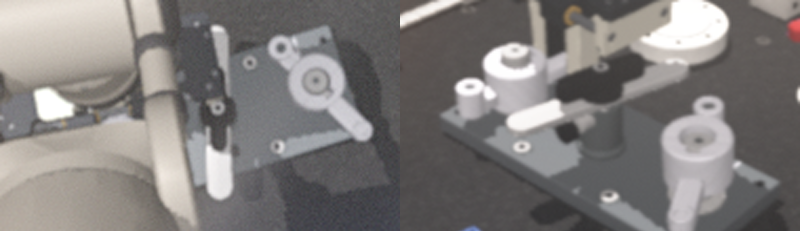

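The left lever is home: its arbor top now stands proud of the hub at (515,50) in the right half, and the key stop pushes back with 3 N. I'll lift out and go to the right lever.

```bash
python3 -m inch '[0,0,0,0,-0.003,0,0.4,0,0,0,0,0,-0.025,0.4,0,0,0,0,0,-0.045,0.4,0,0,0,0,0,-0.045,0.4,0,0,-0.064,0,0,0,0.3,0,0,-0.064,0,0,0,0.3,0,0,-0.064,0,0,0,0.3,0,0,-0.064,0,0,0,0.3,0,0,-0.064,0,0,0,0.3,0,0,-0.064,0,0,0,0.3]'
python3 -m inch '[0,0,0,-0.0307,0.0241,0,0.3,0,0,0,-0.0307,0.0241,0,0.3,0,0,0,-0.0307,0.0241,0,0.3,0,0,0,-0.0307,0.0241,0,0.3,0,0,0,-0.0307,0.0241,0,0.3,0,0,0,-0.0307,0.0241,0,0.3,0,0,0,-0.0307,0.0241,0,0.3,0,0,0,0,0,0,0.3,0,0,0,0,0,0,0.3]'
python3 - <<'E'
from h import *
o=get_obs();p=o["tool_pos"];y=o["tcp_rot"][2];d=np.array([553.3,-37.8])-p[:2];c,s=np.cos(y),np.sin(y)
print("yaw",np.degrees(y),"dx,dy tool",c*d[0]+s*d[1],s*d[0]-c*d[1],p,o["joint_positions"][5])
E
```

```text
time: 6.27
tool_pos: [587.4, 177.9, 132.2]
tcp_rot: [3.141, 0.0, 0.756]
contact_force: [-0.2, 0.7, 0.1]
grip_width: 32.5
finger_force: 0.0
time: 7.02
tool_pos: [553.6, -39.5, 132.2]
tcp_rot: [3.141, 0.0, 0.748]
contact_force: [0.2, 0.7, -0.3]
grip_width: 32.4
finger_force: 0.0
yaw 42.87084418322549 dx,dy tool 0.9204540306910064 -1.4003677523801565 [553.5781466  -39.45254347 132.23901528] 0.6138996737702951
```

```bash
python3 -m inch '[0,0,0,0.001,-0.0018,0.023,0.3,0,0,0,0,0,0.023,0.3,0,0,0,0,0,0.023,0.3,0,0,0,0,0,0.023,0.3,0,0,0,0,0,0.023,0.3,0,0,0,0,0,0,0.3,0,0,0,0,0,0,0.48,0,0,0,0,0,0,0.48]'
python3 -m inch '[0,0,-0.058,0.0003,0.0052,0,0.48,0,0,-0.058,0.0003,0.0052,0,0.48,0,0,-0.058,0.0003,0.0052,0,0.48,0,0,-0.058,0.0003,0.0052,0,0.48,0,0,-0.058,0.0003,0.0052,0,0.48,0,0,-0.058,0.0003,0.0052,0,0.48,0,0,-0.058,0.0003,0.0052,0,0.48,0,0,-0.058,0.0003,0.0052,0,0.48,0,0,0,0,0,0,0.48]'
python3 - <<'E'
from h import *
o=get_obs();p=o["tool_pos"];y=o["tcp_rot"][2];d=p[:2]-[588.4,-5.1]
print("r",np.linalg.norm(d),"ang+180",np.degrees(np.arctan2(d[1],d[0]))+180,"yaw",np.degrees(y),p,o["contact_force"],o["joint_positions"][5])
E
```

```text
time: 7.68
tool_pos: [554.0, -35.4, 41.0]
tcp_rot: [3.14, -0.001, 0.752]
contact_force: [0.5, -0.7, -0.1]
grip_width: 25.0
finger_force: 0.0
time: 8.43
tool_pos: [584.0, -50.6, 41.8]
tcp_rot: [3.138, 0.0, 1.451]
contact_force: [-1.0, -0.6, -0.5]
grip_width: 23.9
finger_force: 0.0
r 45.67639503874348 ang+180 84.49079512453677 yaw 83.11216484807936 [584.01480723 -50.56540606  41.77524804] [-0.96361174 -0.62128225 -0.51732203] -0.09686560470864794
```

```bash
python3 -m inch '[0,0,-0.058,0.0001,0.0051,0,0.48,0,0,-0.058,0.0001,0.0051,0,0.48,0,0,-0.058,0.0001,0.0051,0,0.48,0,0,-0.058,0.0001,0.0051,0,0.48,0,0,-0.058,0.0001,0.0051,0,0.48,0,0,-0.058,0.0001,0.0051,0,0.48,0,0,-0.058,0.0001,0.0051,0,0.48,0,0,-0.058,0.0001,0.0051,0,0.48,0,0,-0.058,0.0001,0.0051,0,0.48,0,0,0,0,0,0,0.48]'
python3 - <<'E'
from h import *
o=get_obs();p=o["tool_pos"];y=o["tcp_rot"][2];d=p[:2]-[588.4,-5.1]
print("r",np.linalg.norm(d),"ang+180",np.degrees(np.arctan2(d[1],d[0]))+180,"yaw",np.degrees(y),p,o["contact_force"],o["joint_positions"][5])
E
```

```text
time: 9.27
tool_pos: [618.2, -41.3, 41.3]
tcp_rot: [3.14, 0.002, 2.231]
contact_force: [-0.4, 0.4, -0.0]
grip_width: 23.7
finger_force: 0.0
r 46.91820373006623 ang+180 129.41171027912935 yaw 127.84583723072933 [618.18782487 -41.34918386  41.32506317] [-0.37932203  0.36161625 -0.00112673] -0.8511698434255686
```

```bash
python3 -m inch '[0,0,-0.058,0.0002,0.0051,0,0.48,0,0,-0.058,0.0002,0.0051,0,0.48,0,0,-0.058,0.0002,0.0051,0,0.48,0,0,-0.058,0.0002,0.0051,0,0.48,0,0,-0.058,0.0002,0.0051,0,0.48,0,0,-0.058,0.0002,0.0051,0,0.48,0,0,-0.058,0.0002,0.0051,0,0.48,0,0,-0.058,0.0002,0.0051,0,0.48,0,0,-0.058,0.0002,0.0051,0,0.48,0,0,0,0,0,0,0.48]'
python3 -m inch '[0,0,-0.0174,0,0.0016,0,0.48,0,0,-0.0174,0,0.0016,0,0.48,0,0,-0.0174,0,0.0016,0,0.48,0,0,-0.0174,0,0.0016,0,0.48,0,0,-0.0174,0,0.0016,0,0.48,0,0,-0.0174,0,0.0016,0,0.48,0,0,-0.0174,0,0.0016,0,0.48,0,0,-0.0174,0,0.0016,0,0.48,0,0,-0.0174,0,0.0016,0,0.48,0,0,-0.0174,0,0.0016,0,0.48]'
python3 -m inch '[0,0,-0.0174,0,0.0016,0,0.48,0,0,-0.0174,0,0.0016,0,0.48,0,0,-0.0174,0,0.0016,0,0.48,0,0,-0.0174,0,0.0016,0,0.48,0,0,-0.0174,0,0.0016,0,0.48,0,0,0,0,0,0,0.48]'
python3 - <<'E'
from h import *
import cv2
o=get_obs();p=o["tool_pos"];y=o["tcp_rot"][2];d=p[:2]-[588.4,-5.1]
print("r",np.linalg.norm(d),"ang",np.degrees(np.arctan2(d[1],d[0])),"yaw",np.degrees(y),p,o["contact_force"],o["joint_positions"][5])
a=capture("top")["image"][190:300,225:415];b=capture("scene")["image"][210:330,230:420]
cv2.imwrite("pics/R2.png",np.hstack([cv2.resize(i,(400,int(400*i.shape[0]/i.shape[1])),interpolation=cv2.INTER_CUBIC)[:231] for i in(a,b)])[:,:,::-1])
E
```

```text
time: 10.1
tool_pos: [635.4, -10.1, 40.9]
tcp_rot: [3.141, 0.001, 3.013]
contact_force: [-0.5, -0.3, 0.2]
grip_width: 23.7
finger_force: 0.0
time: 10.93
tool_pos: [635.3, 2.2, 40.1]
tcp_rot: [3.141, -0.0, -3.006]
contact_force: [-0.9, 0.3, 0.7]
grip_width: 23.7
finger_force: 0.3
time: 11.43
tool_pos: [634.0, 8.6, 40.1]
tcp_rot: [3.141, -0.0, -2.876]
contact_force: [-0.2, 0.3, 0.2]
grip_width: 23.8
finger_force: 0.0
r 47.64966178181636 ang 16.722232353524824 yaw -164.79072688688163 [634.03460137   8.6103401   40.08788381] [-0.23238106  0.26658447  0.20735797] -1.943657509463054
```

View pics/R2.png

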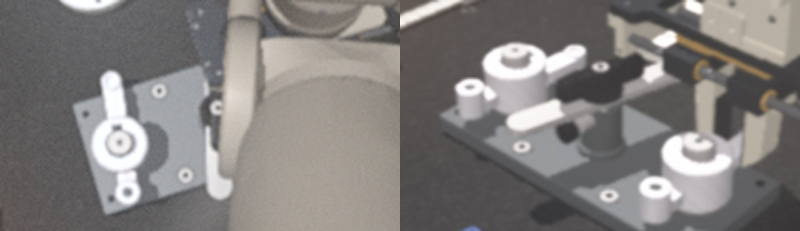

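The right lever has dropped too: its arbor top is proud at (697,145), and the short arm sits low, pointing along the key line. I'll lift out and turn to line up with the T-bar.

```bash
python3 -m inch '[0,0,0,0,0,-0.01,0.4,0,0,0,0,0,-0.03,0.4,0,0,0,0,0,-0.045,0.4,0,0,0,0,0,-0.045,0.4,0,0,0.061,0,0,0,0,0,0,0.061,0,0,0,0,0,0,0.061,0,0,0,0,0,0,0,0,0,0,0]'
python3 -m inch '[0,0,0,0.018,0.0235,0,0,0,0,0,0.018,0.0235,0,0,0,0,0,0.018,0.0235,0,0,0,0,0,0.018,0.0235,0,0,0,0,0,0,0,0,0,0,0,0,0,0,0,0]'
python3 - <<'E'
from h import *
import cv2
o=get_obs();p=o["tool_pos"];y=o["tcp_rot"][2];d=np.array([562.8,83.3])-p[:2];c,s=np.cos(y),np.sin(y)
print("yaw",np.degrees(y),"dx,dy tool",c*d[0]+s*d[1],s*d[0]-c*d[1],p,o["joint_positions"][5],o["grip_width"])
b=capture("scene")["image"][200:335,230:420,::-1];cv2.imwrite("pics/K.png",cv2.resize(b,None,fx=3.6,fy=3.6,interpolation=cv2.INTER_CUBIC))
E
```

```text
time: 12.2
tool_pos: [634.2, 8.2, 145.1]
tcp_rot: [3.142, 0.001, 3.127]
contact_force: [0.5, -0.2, -0.2]
grip_width: 45.1
finger_force: 0.0
time: 12.7
tool_pos: [577.1, 84.9, 144.7]
tcp_rot: [-3.142, 0.001, 3.134]
contact_force: [0.5, -0.4, -0.3]
grip_width: 45.8
finger_force: 0.0
yaw 179.58750232058748 dx,dy tool 14.300978252136373 -1.7283370669069995 [577.11305059  84.92533409 144.65548866] -1.5487690763603745 45.8465767223204
```

View pics/K.png

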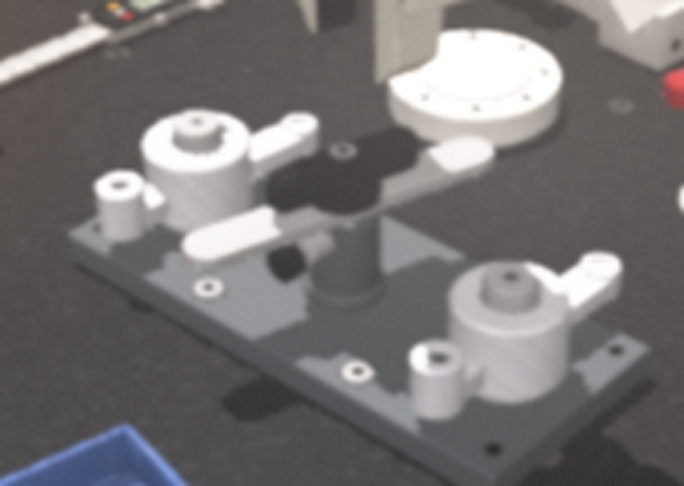

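Both levers are down and lined up, with the arbor tops proud at (198,125) and (512,280) and the arms parallel. I'll lower onto the T-bar and grip it.

```bash
python3 -m inch '[0,0,0,0.0179,-0.0022,0,0,0,0,0,0,0,0.019,0,0,0,0,0,0,0.019,0,0,0,0,0,0,0.019,0,0,0,0,0,0,0.0195,0,0,0,0,0,0,0,0,0,0,0,0,0,0,0]'
python3 -m inch '[0,0,0,0,0,0,1,0,0,0,0,0,0,1,0,0,0,0,0,0,1,0,0,0,0,0,0,1,0,0,0,0,0,0,1,0,0,0,0,0,0,1]'
```

```text
time: 13.33
tool_pos: [563.3, 81.7, 82.5]
tcp_rot: [-3.142, -0.001, 3.13]
contact_force: [-1.0, 0.6, 0.0]
grip_width: 46.1
finger_force: 0.0
time: 13.83
tool_pos: [563.4, 83.3, 83.5]
tcp_rot: [3.14, 0.001, 3.13]
contact_force: [-0.3, 4.3, 1.8]
grip_width: 15.7
finger_force: 30.0
```

```bash
python3 -m inch '[0,0,0.06,0,0,0,1,0,0,0.06,0,0,0,1,0,0,0.06,0,0,0,1,0,0,0.06,0,0,0,1,0,0,0.06,0,0,0,1,0,0,0.06,0,0,0,1,0,0,0.06,0,0,0,1,0,0,0.06,0,0,0,1,0,0,0.06,0,0,0,1,0,0,0.06,0,0,0,1]'
python3 -m inch '[0,0,0.06,0,0,0,1,0,0,0.06,0,0,0,1,0,0,0.06,0,0,0,1,0,0,0.06,0,0,0,1,0,0,0.02,0,0,0,1,0,0,0,0,0,0,1]'
python3 - <<'E'
from h import *
o=get_obs();print(np.degrees(o["tcp_rot"][2]),o["contact_force"],o["moment"])
E
```

```text
time: 14.67
tool_pos: [563.6, 83.7, 83.5]
tcp_rot: [3.139, -0.0, 2.226]
contact_force: [1.7, 5.2, 0.8]
grip_width: 15.7
finger_force: 30.0
time: 15.17
tool_pos: [563.7, 83.8, 83.5]
tcp_rot: [3.139, -0.001, 1.839]
contact_force: [1.8, 5.6, 1.0]
grip_width: 15.7
finger_force: 30.0
105.38087974923266 [1.78384122 5.57365098 1.04527507] [ 0.92286518 -0.14028921  0.25195974]
```

```bash
python3 -m inch '[0,0,0.01,0,0,0,1,0,0,0,0,0,0,0,0,0,0,0,0,0,0,0,0,0,0,0,0,0,0,0,0,0,0,0,0,0,0,0,0,-0.02,0,0,0,0,0,0,-0.045,0,0,0,0,0,0,-0.05,0,0,0,0,0,0,-0.05,0,0,0,0,0,0,0,0]'
python3 -m inch '[0,0,0,0.04,0,0,0,0,0,0,0.04,0,0,0,0,0,0,0.04,0,0,0,0,0,0,0.04,0,0,0,0,0,0,0.04,0,0,0,0,0,0,0,0,0,0]'
python3 - <<'E'
from h import *
import cv2
print(get_obs()["tool_pos"])
a=capture("top")["image"][190:300,225:415];b=capture("scene")["image"][210:330,230:420]
cv2.imwrite("pics/F.png",np.vstack([cv2.resize(i,(500,int(500*i.shape[0]/i.shape[1])),interpolation=cv2.INTER_CUBIC) for i in(a,b)])[:598,:,::-1])
E
```

```text
time: 15.67
tool_pos: [518.6, 241.5, 83.1]
tcp_rot: [3.141, -0.001, 1.845]
contact_force: [-0.6, 0.1, 0.3]
grip_width: 45.5
finger_force: 0.0
[518.63757692 241.47392199  83.12503259]invalid input at $: expected a multiple of 7 numbers
```

View pics/F.png

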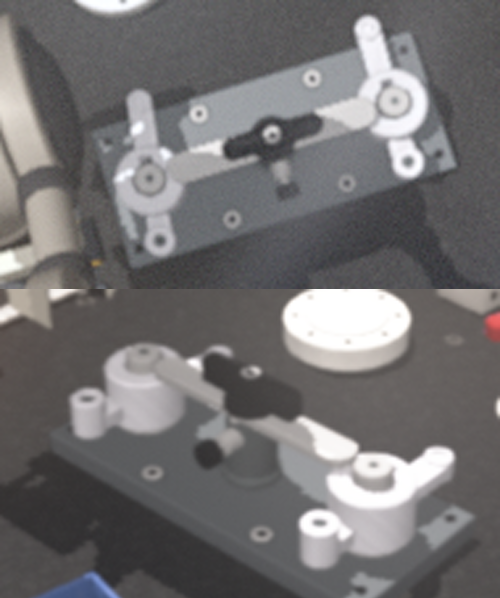

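The final picture was taken after a slip of mine. The release call was refused because I miscounted numbers, so the next move opened the fingers while sliding off along the bar at z = 83. Nothing looks displaced, but I'll lift clear and check the angles numerically.

```bash
python3 -m inch '[0,0,0,0,0,-0.04,0,0,0,0,0,0,-0.04,0,0,0,0,0.03,-0.02,0,0,0,0,0,0.03,-0.02,0,0,0,0,0,0.03,-0.02,0,0,0,0,0,0,0,0,0]'
python3 - <<'E'
from h import *
import cv2
c=capture("top");i=c["image"][193:298,255:408]
cv2.imwrite("pics/F2.png",cv2.resize(i,None,fx=5.2,fy=5.2,interpolation=cv2.INTER_CUBIC)[:,:,::-1])
E
```

```text
time: 16.27
tool_pos: [452.2, 294.3, 147.1]
tcp_rot: [-3.14, -0.001, 1.842]
contact_force: [-0.2, 0.4, 0.1]
grip_width: 45.7
finger_force: 0.0
```

View pics/F2.png

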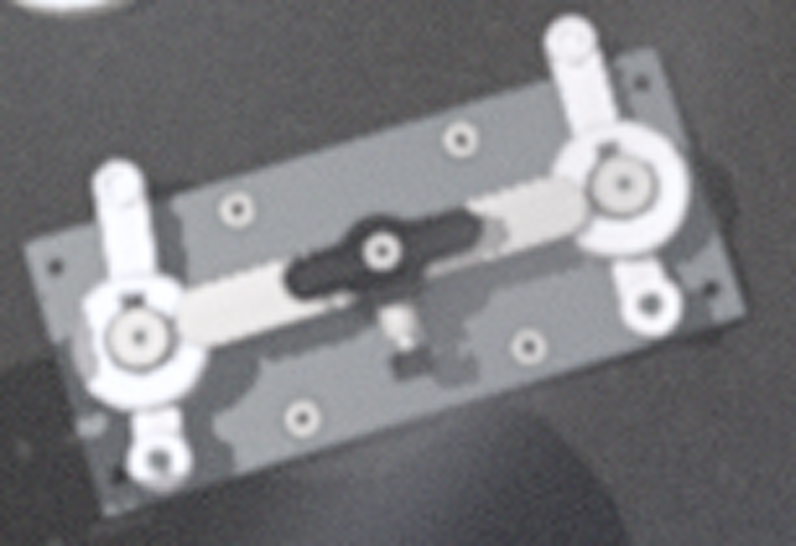

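Here the left arm tip is at (118,182) with its boss at (159,461), and the right tip is at (571,40) with its boss at (651,304). The bar runs (300,279)–(470,228), and the strap lies up to both arbors.

```bash
python3 - <<'E'
from h import *
c=capture("top");f=lambda u,v,z: pix2w(c,(255+u/5.2,193+v/5.2),z)
an=lambda a,b:round(float(np.degrees(np.arctan2(*(a-b)[1::-1]))),1)
print("L",an(f(118,182,38),f(159,461,50)),"R",an(f(571,40,38),f(651,304,50)),"bar",an(f(300,279,88),f(470,228,88))-90,"arb",an(f(139,336,66),f(623,184,66))-90)
print(f(118,182,38)-f(139,336,66),f(571,40,38)-f(623,184,66))
E
```

```text
L 8.0 R 13.3 bar 15.200000000000003 arb 15.900000000000006
[ 61.32691298   9.84970416 -28.        ] [ 60.22183254  14.33944448 -28.        ]
```

```bash
python3 - <<'E'
from h import *
S=capture("scene");T=capture("top")
k=lambda p:np.round((w2pix(S,p)-[230,200])*3.6,0); t=lambda p:np.round((w2pix(T,p)-[255,193])*5.2,0)
for n,o in(("L",[537.5,171.4]),("R",[588.4,-5.1])):
    o=np.array(o);print(n,"arbtop K",k([*o,66]),"F2",t([*o,66]),"hubtop56",k([*o,56]),"hub70",k([*o,70]))
    for a in(8,12,16,20):
        u=np.array([np.cos(np.radians(a)),np.sin(np.radians(a))])
        print(a,"tip K",k([*(o+61*u),38]),"boss K",k([*(o-45*u),50]),"tip F2",t([*(o+61*u),38]),"boss F2",t([*(o-45*u),50]))
E
```

```text
L arbtop K [192. 122.] F2 [138. 337.] hubtop56 [193. 140.] hub70 [192. 115.]
8 tip K [296. 127.] boss K [114. 186.] tip F2 [121. 185.] boss F2 [162. 462.]
12 tip K [291. 124.] boss K [119. 189.] tip F2 [110. 187.] boss F2 [170. 461.]
16 tip K [285. 121.] boss K [123. 192.] tip F2 [ 99. 190.] boss F2 [178. 458.]
20 tip K [278. 118.] boss K [128. 194.] tip F2 [ 88. 194.] boss F2 [187. 456.]
R arbtop K [506. 277.] F2 [623. 183.] hubtop56 [505. 297.] hub70 [506. 270.]
8 tip K [606. 275.] boss K [424. 353.] tip F2 [586.  38.] boss F2 [641. 310.]
12 tip K [598. 270.] boss K [429. 357.] tip F2 [575.  40.] boss F2 [649. 308.]
16 tip K [590. 266.] boss K [435. 360.] tip F2 [564.  43.] boss F2 [658. 306.]
20 tip K [582. 263.] boss K [441. 364.] tip F2 [554.  47.] boss F2 [666. 303.]
```

By height both levers are home (hub tops project as z = 56). The left arm sits against its key stop, though, about 7° off the line, with 8.5° allowed. Plenty of time is left, so I'll centre it by closing the fingers partway round the arm.

```bash
python3 -m inch '[0,0,0,-0.0296,0.0203,0,0.1,0,0,0,-0.0296,0.0203,0,0.1,0,0,0,-0.0296,0.0203,0,0.1,0,0,0,-0.0296,0.0203,0,0.1,0,0,0,-0.0296,0.0203,0,0.1,0,0,0,-0.0296,0.0203,0,0.1]'
python3 -m inch '[0,0,0.076,0,0,0,0.1,0,0,0.076,0,0,0,0.1,0,0,0.076,0,0,0,0.1,0,0,0.076,0,0,0,0.1,0,0,0.076,0,0,0,0.1,0,0,0.076,0,0,0,0.1,0,0,0.076,0,0,0,0.1]'
python3 -m inch '[0,0,0.076,0,0,0,0.1,0,0,0.076,0,0,0,0.1,0,0,0.076,0,0,0,0.1,0,0,0.076,0,0,0,0.1,0,0,0.076,0,0,0,0.1,0,0,0.076,0,0,0,0.1,0,0,0.076,0,0,0,0.1,0,0,0,0,0,0,0.1]'
python3 - <<'E'
from h import *
o=get_obs();p=o["tool_pos"];y=o["tcp_rot"][2];d=np.array([584.1,183.])-p[:2];c,s=np.cos(y),np.sin(y)
print("yaw",np.degrees(y),"dx,dy tool",c*d[0]+s*d[1],s*d[0]-c*d[1],p,o["joint_positions"][5],o["grip_width"])
E
```

```text
time: 16.97
tool_pos: [588.6, 179.6, 146.7]
tcp_rot: [3.142, 0.0, 1.838]
contact_force: [-0.2, 0.9, -0.0]
grip_width: 41.4
finger_force: 0.0
time: 17.55
tool_pos: [587.7, 180.5, 146.6]
tcp_rot: [3.141, 0.0, 1.035]
contact_force: [0.3, 0.6, -0.7]
grip_width: 41.4
finger_force: 0.0
time: 18.22
tool_pos: [587.6, 180.7, 146.6]
tcp_rot: [3.141, 0.0, 0.238]
contact_force: [0.6, 0.4, 0.3]
grip_width: 41.4
finger_force: 0.0
yaw 13.648424152089015 dx,dy tool -2.8472759528428186 -3.0789197281630325 [587.593387   180.67987623 146.61761277] 1.5065446858025926 41.39756300663136
```

```bash
python3 -m inch '[0,0,0,-0.0036,-0.0038,0,0.1,0,0,0,0,0,0.0222,0.1,0,0,0,0,0,0.0222,0.1,0,0,0,0,0,0.0222,0.1,0,0,0,0,0,0.0222,0.1,0,0,0,0,0,0.0222,0.1,0,0,0,0,0,0.0222,0.1,0,0,0,0,0,0,0.1]'
python3 -m inch '[0,0,0,0,0,0,0.3,0,0,0,0,0,0,0.4,0,0,0,0,0,0,0.45,0,0,0,0,0,0,0.5,0,0,0,0,0,0,0.53,0,0,0,0,0,0,0.53,0,0,0,0,0,0,0.53]'
```

```text
time: 18.88
tool_pos: [581.0, 183.7, 36.7]
tcp_rot: [-3.141, 0.007, 0.247]
contact_force: [-0.9, 0.0, -0.9]
grip_width: 41.7
finger_force: 0.0
time: 19.47
tool_pos: [583.4, 184.7, 40.9]
tcp_rot: [3.142, -0.001, 0.244]
contact_force: [-0.5, -0.2, -0.5]
grip_width: 21.6
finger_force: 0.2
```

Now open wide, lift straight up, and measure the left arm again by code.

```bash
python3 -m inch '[0,0,0,0,0,0,0.1,0,0,0,0,0,0,0.1,0,0,0,0,0,0,0.1,0,0,0,0,0,-0.02,0.1,0,0,0,0,0,-0.04,0.1,0,0,0,0,0,-0.05,0.1,0,0,0,0,0,-0.05,0.1]'
python3 -m inch '[0,0,0,-0.045,0,-0.01,0.1,0,0,0,-0.045,0,-0.01,0.1,0,0,0,-0.045,0,0,0.1,0,0,0,-0.045,0,0,0.1,0,0,0,-0.045,0,0,0.1,0,0,0,-0.045,0,0,0.1,0,0,0,0,0,0,0.1]'
python3 - <<'E'
from h import *
import cv2
c=capture("top");im=c["image"];g=cv2.cvtColor(im,cv2.COLOR_RGB2GRAY);cv2.imwrite("pics/F3.png",im[:,:,::-1])
# arm centroid across rows near left lever arm and bosses
m=cv2.resize(g[193:298,255:408],None,fx=5.2,fy=5.2,interpolation=cv2.INTER_CUBIC)
for nm,rows,x0,x1 in(("Larm",(185,200,215,230,250),50,200),("Rarm",(45,60,75,90,110),500,660)):
    for v in rows:
        r=m[v,x0:x1]; i=np.where(r>175)[0]; print(nm,v,i.min()+x0 if len(i) else None,i.max()+x0 if len(i) else None,end="; ")
    print()
print(m[185:250:15,60:180:8])
E
```

```text
time: 20.05
tool_pos: [582.4, 184.5, 169.0]
tcp_rot: [-3.141, 0.003, 0.244]
contact_force: [0.1, 0.7, -0.1]
grip_width: 41.4
finger_force: 0.0
time: 20.63
tool_pos: [366.4, 131.3, 183.4]
tcp_rot: [-3.141, 0.007, 0.245]
contact_force: [0.5, 1.0, -0.6]
grip_width: 41.1
finger_force: 0.0
Larm 185 81 129; Larm 200 83 133; Larm 215 87 138; Larm 230 89 142; Larm 250 94 147; 
Rarm 45 546 594; Rarm 60 552 600; Rarm 75 554 606; Rarm 90 559 610; Rarm 110 564 616; 
[[ 92  92 107 217 236 239 248 246 235 141  82  83  85  92  85]
 [ 88  91  97 200 243 238 246 242 232 194  91  82  92 126 147]
 [ 88  87  87 133 244 242 240 245 248 241 154 108 106 131 161]
 [119 132 148 151 205 249 250 248 246 248 201 112 106 125 162]
 [167 165 166 161 179 237 251 249 247 251 234 141 104 109 133]]
```

The left tip now projects at about 14°, 2° from the key line, and the right is about 13.5°. The retainer is shut and the arm is clear.

```bash
python3 -c "
from plant import close_job
print(close_job())"
```

```text
the job is handed in; nothing more can be done
None
```

The job is handed in, with no verdict returned: by the pictures both levers are home, their arms 2–3° off the key line, and the retainer is shut over both hubs; the disc, bush and block were not touched as far as I could see, and the arm is clear, though a miscounted release command made the fingers slide off the T-bar as they opened, with nothing displaced that I could see.

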